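# Hang the spice shelf on its slotted rack and put the salt shaker on it

## Task

Hang the small spice shelf on the slotted rack: put its two claws through the two slots, then press it straight down until the spring catch snaps in and the shelf sits fully home. Then stand the salt shaker upright on the shelf, and leave the green mug and the wooden pepper mill where they are.

Things in the scene. Friction and masses are not known exactly. Their poses are not given: they have to be found in the camera images.
- rack: Fixed rack on the worktop: upright grey painted panel 120 mm wide, 6 thick, top 184 above the worktop, on a dark foot plate (top at 12) reaching 115 forward. Origin: panel's front face, mid-width, at worktop height. x points backward through the panel (away from the robot), y left along it, z up. Turned up to 0.3 rad from the world axes.
- slots (a point): Mid-point between the rack's two slots, on the panel's front face, at the height of their lower edges (130 mm above the worktop); axes as the rack's. The slots go through the panel; they are 14 mm wide, 38 high (130 to 168 above the worktop), centred 30 left and right of this point. The hung shelf's claw necks rest on their lower edges.
- rack_home (a point): Where shelf_grip is when the shelf hangs fully home: (-55, 0, 80) mm in the rack's frame; axes as the rack's. A wall cabinet hangs 0.49 m above the worktop, left of the hob, from about x = 0.57 m of the room on: keep the wrist in front of it.
- catch (a joint): Orange spring catch, mid-panel, 57 to 65.5 mm up: metres pushed back into the panel; 0 = out, 5 mm proud. Its sloping top meets the lower edge of the shelf's back plate when the shelf is about 15 mm above home. Pushing the shelf down past it takes about 5 to 13 N, more than its weight; it then springs out to 0 into a pocket of the back plate and locks the shelf.
- shelf_grip (a point): Where to hold the loose spice shelf (0.28 kg), closing across its fin. The shelf stands on the board: wooden tray 140 mm (y) by 110 (x), edge 14 high, dark back plate 92 high, fin 10 thick (y), 92 long (x), top 51 above the underside. This point: in the fin, 30 above the underside, 55 forward of the back plate's rear face. x points to the back plate and claws, y left, z up.
- shelf_claws (a point): Mid-point between the shelf's two claws, at the back plate's rear face and the necks' underside, (55, 0, 50) mm from shelf_grip; same axes. Claws 8 mm wide, 30 left and right of it, stick out 15.5; neck 8 high, tooth hanging 22 below it, 8.5 clear of the plate (10.5 at the tip). They pass the slots with the shelf 22 to 30 above home; push in until plate meets panel, then down.
- bay_left (a point): Centre of the tray floor of the shelf's left bay (y = +36 mm of the shelf), 24 below shelf_grip in height and 6 further forward; same axes. The bay is 61 wide (y) and 106 deep (x), between fin, back plate and the tray's edge; the shaker may stand in either bay.
- bay_right (a point): The same for the right bay (y = -36 mm of the shelf).
- shaker_mid (a point): Centre of the loose salt shaker, half-way up: a small round white shaker with a grey cap, 44 across and 90 high, standing on the chopping board; its base is 45 below this point.
- board: Wooden chopping board, 200 (x) by 300 (y) by 21 high, lying on the cold hob, fixed. Origin: centre of its underside; x and y along its sides.
- mug: Green mug, 86 across, 96 high, a bystander. Origin: centre of its base.
- pepper_mill: Wooden pepper mill, 58 across, 170 high, a bystander. Origin: centre of its base.

How it is judged:
By the outcome, as a careful person would: the job done as asked, in the order asked, and still so for the second after the job is handed in, with the robot touching nothing.
It also fails if it takes over 67 s, if anything falls off the work surface, if the arm or the gripper's body presses on something with over 40 N, if the wrist force passes 120 N, or if a joint passes its speed limit or range.

## Robot

A 7-joint arm with a two-finger parallel gripper is mounted at the origin on a cart in front of the work surface, level with it; the furniture and walls round the work are solid. World frame = base frame: x ahead of the robot, y to its left, z up, the work surface at z = 0. Lengths are in mm, angles in degrees, forces in N, time in s.
With the tool pointing down it reaches from about 425 to 925 mm from the base axis. Payload 6.8 kg.
Tool frame: the origin (TCP) lies midway between the tips of the shut fingers; the grasp point (between the pads) lies ctrl.grip_point_offset behind it (ctrl.grip_point_offset is the distance from the TCP to the grasp point, in mm); x points along the fingers, z is the direction in which the jaws open and shut, and the axes are right-handed (so a half turn about x gives the same grasp; the last joint's range is limited). The gripper opens to 85 mm and grips with 20 to 120 N. Pads are 22 mm wide; open, the fingers measure 114 mm over their backs; the gripper's body (76 mm by 85 mm) begins 54 mm behind the grasp point. The pads swing forward as they close: fully open they stand 13 mm farther back than shut.
Start: joints at [66.343, 27.33, 1.283, 89.118, -0.659, 63.558, -4.761], TCP at [202.578, -643.902, 231.308] pointing down, gripper open.
Joint ranges: [-169.35, 169.35], [-19.33, 120.38], [-80.79, 83.38], [13.8, 139.57], [-78.32, 258.32], [9.67, 109.79], [-169.56, 169.56]. Speed limits (degrees/s): [136.94, 136.94, 180, 180, 180, 180, 180].

## Interface

Orientations are given as [roll, pitch, yaw] about the fixed x, y, z axes, in that order (R = Rz(yaw) Ry(pitch) Rx(roll)).
In Python, from cell import ctrl gives the robot as it stands.
- The arm moves only by the tool arm_command, never from a script. Its arguments are lists of equal length, an entry for each row: "translation": the shift along the tool's x, y, z in cm, a list of three; "dr": the turn, a rotation vector about the tool's x, y, z in degrees, a list of three; "grip": the finger opening in cm, from 0 to 8.54. A call has 1 to 20 rows; each row shifts and turns the commanded pose from where the row before left it, along the tool's axes as they then stand; what a row does not reach is not made up. A row lasts 1/10 s, in which the tool goes at most 50 mm and 8.59 degrees, less where a joint would pass 70% of its speed; a pose out of reach is approached as far as the arm can. A call with a gripper value outside its range is refused whole. The fingers move at their own pace and stop on an object; "squeeze" is the grip in N (left out, the last holds). Time passes only in rows, so rows that do not move let the fingers close. It gives the time, the measured TCP pose, the force and the opening at its end, in the units of the state.
- ctrl.sense(): the state, without advancing time (a new reading comes with each control period).
- ctrl.read_camera(name): name is "scene" or "side" or "wrist"; returns a dict with "color" (420x560x3 uint8, red, green, blue), "intrinsics" (3x3 intrinsics, pixels), "dist" ([k1, k2, p1, p2, k3] as OpenCV has them; the pictures are not rectified), "world_from_camera" (4x4, takes a point from camera to world coordinates). Camera axes: x right, y down, z forward; pixel columns grow to the right and rows downward; lengths in mm; the calibration is good to about 2 mm. A picture is of the moment at which its call begins. There is no depth.
- ctrl.finish_job(): hands the job in, once; it reports no verdict.
The state is a dict: "time_s": time; "joints": joint angles; "qvel": joint speeds; "effort": joint torques, N m; "tcp_pos": TCP position; "tool_rot": TCP orientation; "contact_force": force on the tool from outside, world axes, zero at the start; "moment": the same for the moment, N m; "gripper_width": opening from 0.0 (shut) to 1.0 (fully open).
Only numpy, scipy, OpenCV 4.12 (cv2) and the standard library are available. Lean on these libraries where they do the work, as an engineer would, in place of code of your own. Each camera call takes 0.05 s, during which the arm holds its last target. There are 200 camera calls.

## Working session

There is one attempt and no reset: what is moved stays moved. The work goes in short steps, Python scripts to look and compute and a tool call to move; the robot and the scene stay as the last step left them, time stands still between calls to the robot, and variables do not carry over. Pictures are saved under pics/ and viewed, about 8 in all and at most 12, crops included, and the job is handed in when it is done.

Besides the shell and the picture viewer there is one more tool, called after "Emit:" by a JSON object that holds its "op" and its "data". arm_command: Moves the arm, as the interface text tells. Its arguments: {"type":"object","properties":{"translation":{"type":"array"},"dr":{"type":"array"},"grip":{"type":"array"},"squeeze":{"type":"number"}},"required":["translation","dr","grip"]}

```bash
mkdir -p pics; ls; python3 - <<'E'
from cell import ctrl
import cv2,numpy as np
print(ctrl.sense(), ctrl.grip_point_offset)
ims=[]
for n in ["scene","side","wrist"]:
    r=ctrl.read_camera(n); cv2.imwrite(f"pics/{n}0.png",r["color"][:,:,::-1])
    np.savez(f"{n}0.npz",**r)
    print(n,r["intrinsics"].round(1).tolist(),r["dist"],np.round(r["world_from_camera"],3).tolist())
E
```

```text
pics
{'time_s': 0.0, 'joints': array([66.34258543, 27.37714065,  1.27979516, 89.17781197, -0.65913298,
       63.55858075, -4.7597174 ]), 'qvel': array([-0.01804731,  0.03784239,  0.03424668,  0.10057866,  0.0149911 ,
        0.00642396, -0.0378494 ]), 'effort': array([-6.44733768e-05, -5.96446860e+01,  1.60809215e+00, -2.81192744e+01,
        1.24498285e-02,  9.51150869e-03,  1.44157923e-05]), 'tcp_pos': array([ 202.37937888, -643.32445999,  230.31360168]), 'tool_rot': array([-175.86837655,   89.89380674,  111.59822096]), 'contact_force': array([-0.00623976, -0.66859982,  0.51137887]), 'moment': array([ 0.02825147, -0.00833958,  0.00552962]), 'gripper_width': 0.9931460795410973} 18.700000000000003
scene [[434.5, 0.0, 274.9], [0.0, 434.5, 207.9], [0.0, 0.0, 1.0]] [-0.11501365  0.          0.          0.          0.        ] [[0.913, 0.276, -0.302, 818.236], [0.409, -0.597, 0.69, -655.773], [0.01, -0.753, -0.658, 897.277], [0.0, 0.0, 0.0, 1.0]]
side [[471.9, 0.0, 289.0], [0.0, 471.9, 212.3], [0.0, 0.0, 1.0]] [-0.0877922  0.         0.         0.         0.       ] [[0.896, -0.359, 0.26, 98.629], [-0.443, -0.72, 0.534, -643.207], [-0.004, -0.594, -0.804, 1269.91], [0.0, 0.0, 0.0, 1.0]]
wrist [[304.9, 0.0, 275.6], [0.0, 304.9, 209.2], [0.0, 0.0, 1.0]] [-0.01006174  0.          0.          0.          0.        ] [[0.3, -0.906, -0.299, 279.024], [-0.954, -0.285, -0.092, -619.236], [-0.002, 0.313, -0.95, 373.675], [0.0, 0.0, 0.0, 1.0]]
```

View pics/scene0.png

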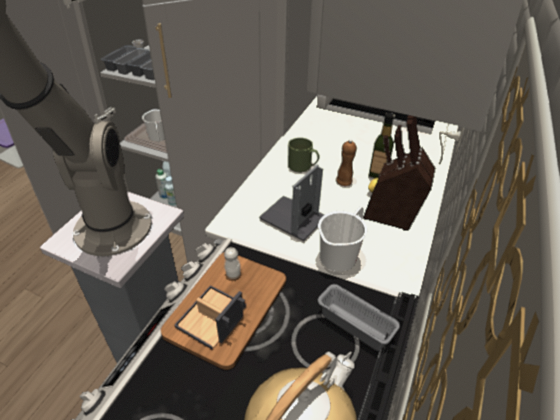

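View pics/side0.png

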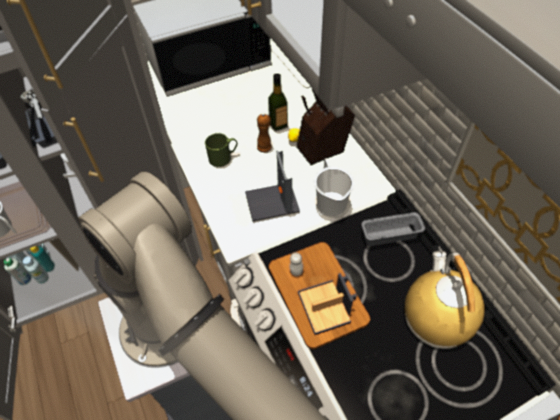

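Scene: rack at about (305,205), shelf on the board at (212,315), shaker at (232,263), mug (300,155), mill (347,165). Side: rack (275,190), shelf (330,303), shaker (297,264). I'll take an enlarged crop of both views to read off pixels.

```bash
cat > h.py <<'E'
import numpy as np,cv2
def load(f): return dict(np.load(f))
def ray(c,p):
    u=cv2.undistortPoints(np.array([[p]],float),c["intrinsics"],c["dist"])[0,0]
    W=c["world_from_camera"]; d=W[:3,:3]@[u[0],u[1],1]; return W[:3,3],d/np.linalg.norm(d)
def onz(c,p,z):
    o,d=ray(c,p); return o+d*(z-o[2])/d[2]
def tri(c1,p1,c2,p2):
    (o1,d1),(o2,d2)=ray(c1,p1),ray(c2,p2)
    t=np.linalg.lstsq(np.c_[d1,-d2],o2-o1,rcond=None)[0]
    a,b=o1+d1*t[0],o2+d2*t[1]; return (a+b)/2,np.linalg.norm(a-b)
def proj(c,P):
    W=np.linalg.inv(c["world_from_camera"]); 
    return cv2.projectPoints(np.atleast_2d(P).astype(float),cv2.Rodrigues(W[:3,:3])[0],W[:3,3],c["intrinsics"],c["dist"])[0][:,0]
def crop(im,x,y,w,h,s):
    o=cv2.resize(im[y:y+h,x:x+w],None,fx=s,fy=s,interpolation=cv2.INTER_CUBIC)
    for k in range(-(-x//20)*20,x+w,20):
        cv2.line(o,(int((k-x+.5)*s),0),(int((k-x+.5)*s),5),(255,0,0),1); cv2.putText(o,str(k),(int((k-x)*s)-8,14),0,.33,(255,0,0))
    for k in range(-(-y//20)*20,y+h,20):
        cv2.line(o,(0,int((k-y+.5)*s)),(5,int((k-y+.5)*s)),(255,0,0),1); cv2.putText(o,str(k),(6,int((k-y)*s)+4),0,.33,(255,0,0))
    return o
def save(n,im): cv2.imwrite(f"pics/{n}.png",im[:,:,::-1])
E
python3 - <<'E'
from h import *
a=load("scene0.npz");b=load("side0.npz")
save("c1",np.hstack([crop(a["color"],160,160,170,208,2.35),crop(b["color"],240,145,168,208,2.35)]))
E
```

```text
(no output)
```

View pics/c1.png

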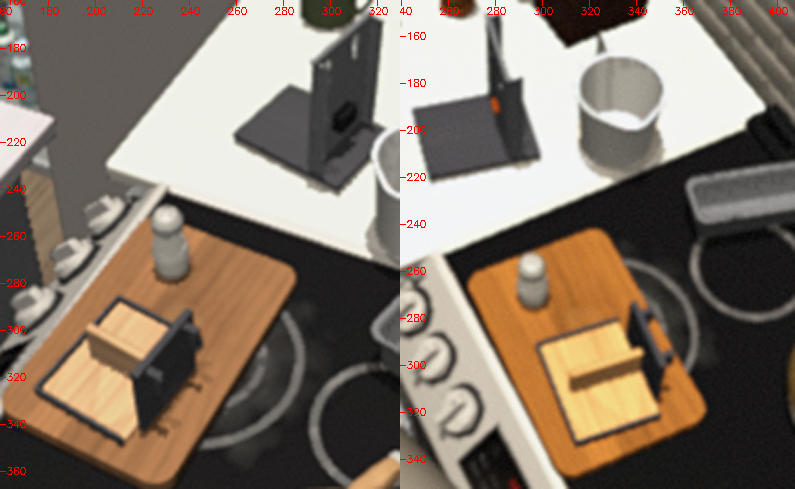

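```bash
python3 - <<'E'
from h import *
np.set_printoptions(precision=1,suppress=True)
a=load("scene0.npz");b=load("side0.npz")
A=lambda x,y:(160+x/2.35-.5+.2,160+y/2.35-.3)
B=lambda x,y:(240+(x-400)/2.35-.3,145+y/2.35-.3)
for n,p,q,z in [("tray FL",(120,298),(538,347),35),("FR",(38,388),(577,443),35),("RR",(122,442),(660,415),35),
  ("fin front top",(90,325),(570,385),72),("fin rear",(137,352),(641,352),72),
  ("foot FL",(290,87),(414,108),12),("foot FR",(236,135),(432,180),12),("foot RR",(338,190),(540,160),12),
  ("shaker top",(167,208),(532,257),111),("shaker base",(172,272),(532,298),21)]:
    print(n,onz(a,A(*p),z),onz(b,B(*q),z),*tri(a,A(*p),b,B(*q)))
for n,p in [("panel top right",(312,65)),("panel top left",(379,20))]: print(n,onz(a,A(*p),184))
for n,q in [("mug",(220,163)),("mill",(264,151))]: print(n,onz(b,q,0))
E
```

```text
tray FL [399.  -91.7  35. ] [395.2 -94.3  35. ] [396.8 -90.6  30.6] 3.1816638793974357
FR [ 382.4 -224.7   35. ] [ 379.5 -225.9   35. ] [ 380.5 -223.8   31.4] 1.6649178039130796
RR [ 488.1 -241.6   35. ] [ 484.2 -239.1   35. ] [ 485.9 -237.9   29. ] 1.4588982402901538
fin front top [ 407.1 -158.3   72. ] [ 397.5 -171.5   72. ] [ 402.2 -160.6   62.8] 13.946828818187456
fin rear [ 465.8 -166.9   72. ] [ 493.3 -171.6   72. ] [ 481.1 -186.8  107.7] 2.227490335699329
foot FL [413.6 334.2  12. ] [413.7 340.9  12. ] [412.9 339.3  10.4] 4.743952742383578
foot FR [388.8 216.1  12. ] [385.3 210.9  12. ] [387.2 215.9   8.9] 4.973430987601357
foot RR [544.3 178.4  12. ] [535.6 174.7  12. ] [540.7 184.6   1.6] 5.557383601054775
shaker top [420.  -15.6 111. ] [425.6 -16.3 111. ] [423.5 -20.5 117.8] 1.068644991671778
shaker base [426.1 -26.3  21. ] [423.3 -22.5  21. ] [424.  -21.4  16.3] 2.5180315056901987
panel top right [499.3 187.9 184. ]
panel top left [539.  301.4 184. ]
mug [384.  511.5   0. ]
mill [552.2 494.3   0. ]
```

```bash
cat >> h.py <<'E'
from scipy.spatial.transform import Rotation as Ro
np.set_printoptions(precision=2,suppress=True)
def Rt(s): return Ro.from_euler("xyz",s["tool_rot"],degrees=True).as_matrix()
def down(yaw,flip=1):
    "tool x down, tool z = flip * direction at yaw (deg)"
    z=flip*np.array([np.cos(np.radians(yaw)),np.sin(np.radians(yaw)),0]);x=np.array([0,0,-1.])
    return np.c_[x,np.cross(z,x),z]
def delta(s,P,R):
    "cm in present tool axes, rotvec deg in tool axes (turn after shift); P=TCP target"
    R0=Rt(s); return R0.T@(np.array(P)-s["tcp_pos"])/10, Ro.from_matrix(R0.T@R).as_rotvec(degrees=True)
E
python3 - <<'E'
from h import *
from cell import ctrl
s=ctrl.sense();print(Rt(s))
w=load("wrist0.npz")["world_from_camera"]
print(Rt(s).T@w[:3,:3]); print(Rt(s).T@(w[:3,3]-s["tcp_pos"]))
for f in (1,-1): print(delta(s,[430,-166,260],down(82,f)))
E
```

```text
[[-0.    0.95  0.3 ]
 [ 0.    0.3  -0.95]
 [-1.   -0.   -0.  ]]
[[ 0.   -0.31  0.95]
 [-0.   -0.95 -0.31]
 [ 1.   -0.   -0.  ]]
[-143.14   80.33   -0.33]
(array([ -2.9 ,  36.04, -38.72]), array([-154.53,   -0.03,   -0.1 ]))
(array([ -2.9 ,  36.04, -38.72]), array([25.47, -0.08,  0.02]))
```

Emit:
{"op": "arm_command", "data": {"translation": [[-0.16, 2, -2.15], [-0.16, 2, -2.15], [-0.16, 2, -2.15], [-0.16, 2, -2.15], [-0.16, 2, -2.15], [-0.16, 2, -2.15], [-0.16, 2, -2.15], [-0.16, 2, -2.15], [-0.16, 2, -2.15], [-0.16, 2, -2.15], [-0.16, 2, -2.15], [-0.16, 2, -2.15], [-0.16, 2, -2.15], [-0.16, 2, -2.15], [-0.16, 2, -2.15], [-0.16, 2, -2.15], [-0.16, 2, -2.15], [-0.16, 2, -2.15]], "dr": [[0, 0, 0], [0, 0, 0], [0, 0, 0], [0, 0, 0], [0, 0, 0], [0, 0, 0], [0, 0, 0], [0, 0, 0], [0, 0, 0], [0, 0, 0], [0, 0, 0], [0, 0, 0], [0, 0, 0], [0, 0, 0], [0, 0, 0], [0, 0, 0], [0, 0, 0], [0, 0, 0]], "grip": [8.5, 8.5, 8.5, 8.5, 8.5, 8.5, 8.5, 8.5, 8.5, 8.5, 8.5, 8.5, 8.5, 8.5, 8.5, 8.5, 8.5, 8.5]}}

```text
time_s: 1.95
tcp_pos: [430.0, -165.6, 260.1]
tool_rot: [-81.8, 90.0, -154.3]
contact_force: [0.2, -1.2, 0.2]
gripper_width: 0.996
```

Emit:
{"op": "arm_command", "data": {"translation": [[0, 0, 0], [0, 0, 0], [0, 0, 0], [0, 0, 0], [0, 0, 0], [0, 0, 0], [0, 0, 0], [0, 0, 0], [0, 0, 0], [0, 0, 0], [0, 0, 0], [0, 0, 0], [0, 0, 0], [0, 0, 0], [0, 0, 0], [0, 0, 0], [0, 0, 0], [0, 0, 0], [0, 0, 0], [0, 0, 0]], "dr": [[-8, 0, 0], [-8, 0, 0], [-8, 0, 0], [-8, 0, 0], [-8, 0, 0], [-8, 0, 0], [-8, 0, 0], [-8, 0, 0], [-8, 0, 0], [-8, 0, 0], [-8, 0, 0], [-8, 0, 0], [-8, 0, 0], [-8, 0, 0], [-8, 0, 0], [-8, 0, 0], [-8, 0, 0], [-8, 0, 0], [-8, 0, 0], [-2.5, 0, 0]], "grip": [8.5, 8.5, 8.5, 8.5, 8.5, 8.5, 8.5, 8.5, 8.5, 8.5, 8.5, 8.5, 8.5, 8.5, 8.5, 8.5, 8.5, 8.5, 8.5, 8.5]}}

```text
time_s: 3.95
tcp_pos: [429.6, -166.7, 259.9]
tool_rot: [89.1, 90.0, 171.3]
contact_force: [0.3, 1.0, 0.8]
gripper_width: 0.996
```

```bash
python3 - <<'E'
from h import *
from cell import ctrl
s=ctrl.sense();print(s["time_s"],s["tcp_pos"],s["joints"]);print(Rt(s))
r=ctrl.read_camera("wrist");np.savez("wrist1.npz",**r);print(r["world_from_camera"])
save("w1",crop(r["color"],0,0,560,420,1.42))
E
```

```text
3.95 [ 429.6  -166.7   259.92] [ 41.05   7.32 -29.7  113.6    4.17  60.12  91.68]
[[-0.   -0.99  0.14]
 [ 0.    0.14  0.99]
 [-1.    0.    0.  ]]
[[   0.14    0.94    0.31  349.72]
 [   0.99   -0.13   -0.04 -155.6 ]
 [   0.      0.31   -0.95  403.22]
 [   0.      0.      0.      1.  ]]
```

View pics/w1.png

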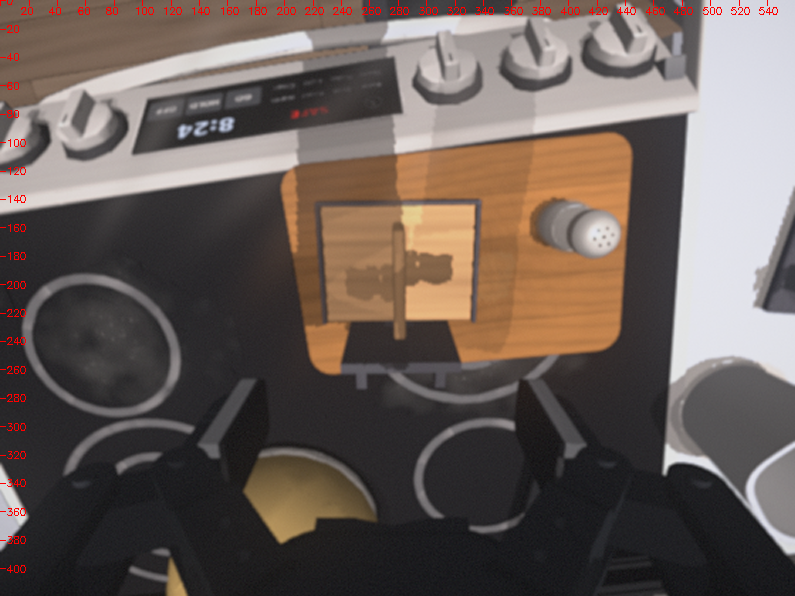

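The wrist view shows the shelf clearly (in crop pixels): tray front corners (319,202) and (479,201), fin top (398,224) to (400,338), back-plate top edge at about y=366 with the claws behind it, shaker cap at (600,236).

```bash
python3 - <<'E'
from h import *
from cell import ctrl
c=load("wrist1.npz"); q=lambda x,y:(x/1.42-.3,y/1.42-.3)
g=lambda p,z:onz(c,q(*p),z)
fl,fr=g((480,201),35),g((317,202),35); f0,f1=g((398,223),72),g((400,339),72)
bl,br=g((462,368),113),g((341,370),113)   # top edge rear, left/right
print(fl,fr,np.linalg.norm(fl-fr)); print(f0,f1,np.linalg.norm(f1-f0)); print(bl,br,np.linalg.norm(bl-br))
print("shaker",g((600,236),111), g((560,222),66))
for a,b in((fr,fl),(f0,f1),(br,bl)): d=b-a; print(np.degrees(np.arctan2(d[1],d[0])))
yaw=-8
s=ctrl.sense()
for y in(-7,-8,-9):
  ax=np.array([np.cos(np.radians(y)),np.sin(np.radians(y)),0])
  print(y,(fl+fr)/2+ax*55,(f0+f1)/2,(bl+br)/2-ax*55)
E
```

```text
[396.14 -87.37  35.  ] [ 378.46 -222.36   35.  ] 136.142148126693
[ 399.46 -157.42   72.  ] [ 495.04 -168.41   72.  ] 96.21271476357072
[ 506.71 -124.03  113.  ] [ 496.05 -213.79  113.  ] 90.39073609902124
shaker [420.93 -22.1  111.  ] [416.62 -32.61  66.  ]
82.53793899628906
-6.557742516303104
83.22686257339515
-7 [ 441.89 -161.57   35.  ] [ 447.25 -162.91   72.  ] [ 446.79 -162.2   113.  ]
-8 [ 441.76 -162.52   35.  ] [ 447.25 -162.91   72.  ] [ 446.91 -161.25  113.  ]
-9 [ 441.62 -163.47   35.  ] [ 447.25 -162.91   72.  ] [ 447.06 -160.3   113.  ]
```

```bash
python3 - <<'E'
from h import *
from cell import ctrl
print(delta(ctrl.sense(),[446,-162.5,34],down(83)))
E
```

```text
(array([22.59, -1.58,  0.64]), array([-0.79,  0.  , -0.03]))
```

Emit:
{"op": "arm_command", "data": {"translation": [[0, -0.8, 0.3], [0, -0.8, 0.35], [2, 0, 0], [2, 0, 0], [2, 0, 0], [2, 0, 0], [2, 0, 0], [2, 0, 0], [2, 0, 0], [2, 0, 0], [2, 0, 0], [1.5, 0, 0], [1, 0, 0], [1, 0, 0], [1, 0, 0], [0.1, 0, 0], [0, 0, 0], [0, 0, 0]], "dr": [[-0.8, 0, 0], [0, 0, 0], [0, 0, 0], [0, 0, 0], [0, 0, 0], [0, 0, 0], [0, 0, 0], [0, 0, 0], [0, 0, 0], [0, 0, 0], [0, 0, 0], [0, 0, 0], [0, 0, 0], [0, 0, 0], [0, 0, 0], [0, 0, 0], [0, 0, 0], [0, 0, 0]], "grip": [8.5, 8.5, 8.5, 8.5, 8.5, 8.5, 8.5, 8.5, 8.5, 8.5, 8.5, 8.5, 8.5, 8.5, 8.5, 8.5, 8.5, 8.5]}}

```text
time_s: 5.8
tcp_pos: [447.0, -162.5, 34.5]
tool_rot: [-102.9, 89.9, -20.1]
contact_force: [0.0, 0.0, -0.1]
gripper_width: 0.997
```

Emit:
{"op": "arm_command", "data": {"translation": [[0, 0, 0], [0, 0, 0], [0, 0, 0], [0, 0, 0], [0, 0, 0], [0, 0, 0], [0, 0, 0], [0, 0, 0], [0, 0, 0], [0, 0, 0], [0, 0, 0], [0, 0, 0]], "dr": [[0, 0, 0], [0, 0, 0], [0, 0, 0], [0, 0, 0], [0, 0, 0], [0, 0, 0], [0, 0, 0], [0, 0, 0], [0, 0, 0], [0, 0, 0], [0, 0, 0], [0, 0, 0]], "grip": [4, 3, 2, 1, 0.5, 0.5, 0.5, 0.5, 0.5, 0.5, 0.5, 0.5], "squeeze": 60}}

```text
time_s: 7.0
tcp_pos: [446.7, -162.4, 34.3]
tool_rot: [-119.4, 90.0, -36.6]
contact_force: [-0.9, 0.2, 4.4]
gripper_width: 0.108
```

```bash
python3 - <<'E'
from h import *
from cell import ctrl
s=ctrl.sense();print(s["time_s"],s["tcp_pos"],s["gripper_width"],s["contact_force"],s["moment"])
r=ctrl.read_camera("wrist");np.savez("wrist2.npz",**r)
save("w2",crop(r["color"],0,0,560,420,1.42))
print(delta(s,[s["tcp_pos"][0],s["tcp_pos"][1],220],down(83)))
E
```

```text
7.0 [ 446.7  -162.44   34.26] 0.10832276982812986 [-0.88  0.24  4.36] [ 0.05  0.2  -0.03]
(array([-18.57,  -0.  ,  -0.  ]), array([-0.24, -0.01,  0.01]))
```

View pics/w2.png

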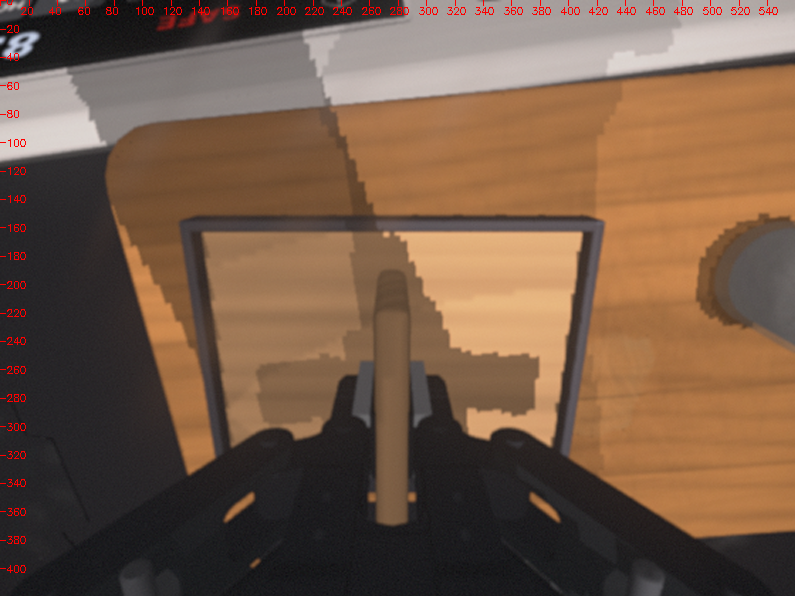

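```bash
python3 - <<'E'
from h import *
from cell import ctrl
c=load("wrist2.npz"); q=lambda x,y:(x/1.42-.3,y/1.42-.3)
s=ctrl.sense(); R=Rt(s)
P=[onz(c,q(*p),35) for p in((604,219),(181,219))]
print(P,np.linalg.norm(P[0]-P[1])); m=sum(P)/2
print("front mid in tool",R.T@(m-s["tcp_pos"]))
d=P[0]-P[1];print(np.degrees(np.arctan2(d[1],d[0]))-90, np.degrees(np.arctan2(R[1,2],R[0,2]))-90)
print(delta(s,[450,85,300],down(78)))
E
```

```text
[array([395.32, -85.48,  35.  ]), array([ 377.78, -223.09,   35.  ])] 138.7185770075093
front mid in tool [-0.75 60.7   0.52]
-7.265145681480433 -7.239972896388622
(array([-26.58,   2.78,  24.59]), array([ 4.76, -0.01,  0.02]))
```

Emit:
{"op": "arm_command", "data": {"translation": [[-1, 0, 0], [-1, 0, 0], [-2, 0, 0], [-3, 0, 0], [-3, 0, 0], [-3, 0, 0], [-3, 0, 0], [-3, 0, 0], [-3, 0, 0], [-3, 0, 0], [-1.6, 0, 0], [0, 0, 0]], "dr": [[0, 0, 0], [0, 0, 0], [0, 0, 0], [0, 0, 0], [0, 0, 0], [0, 0, 0], [0, 0, 0], [0, 0, 0], [0, 0, 0], [0, 0, 0], [0, 0, 0], [0, 0, 0]], "grip": [0.5, 0.5, 0.5, 0.5, 0.5, 0.5, 0.5, 0.5, 0.5, 0.5, 0.5, 0.5]}}

```text
time_s: 8.25
tcp_pos: [447.6, -162.4, 302.8]
tool_rot: [-106.6, 89.7, -23.8]
contact_force: [-0.1, 0.1, -2.5]
gripper_width: 0.106
```

Emit:
{"op": "arm_command", "data": {"translation": [[0, 0.28, 2.46], [0, 0.28, 2.46], [0, 0.28, 2.46], [0, 0.28, 2.46], [0, 0.28, 2.46], [0, 0.28, 2.46], [0, 0.28, 2.46], [0, 0.28, 2.46], [0, 0.28, 2.46], [0, 0.28, 2.46], [0, 0, 0], [0, 0, 0], [0, 0, 0]], "dr": [[0, 0, 0], [0, 0, 0], [0, 0, 0], [0, 0, 0], [0, 0, 0], [0, 0, 0], [0, 0, 0], [0, 0, 0], [0, 0, 0], [0, 0, 0], [2.4, 0, 0], [2.4, 0, 0], [0, 0, 0]], "grip": [0.5, 0.5, 0.5, 0.5, 0.5, 0.5, 0.5, 0.5, 0.5, 0.5, 0.5, 0.5, 0.5]}}

```text
time_s: 9.55
tcp_pos: [448.7, 85.2, 298.9]
tool_rot: [110.1, 89.9, -171.9]
contact_force: [0.1, 0.3, -1.3]
gripper_width: 0.11
```

```bash
python3 - <<'E'
from h import *
from cell import ctrl
s=ctrl.sense();print(s["time_s"],s["tcp_pos"],s["joints"],s["contact_force"])
r=ctrl.read_camera("wrist");np.savez("wrist3.npz",**r)
save("w3",crop(r["color"],0,0,560,420,1.42))
E
```

```text
9.55 [448.74  85.19 298.93] [ 22.56   6.17 -43.44 110.28   4.63  65.42  55.34] [ 0.12  0.33 -1.26]
```

View pics/w3.png

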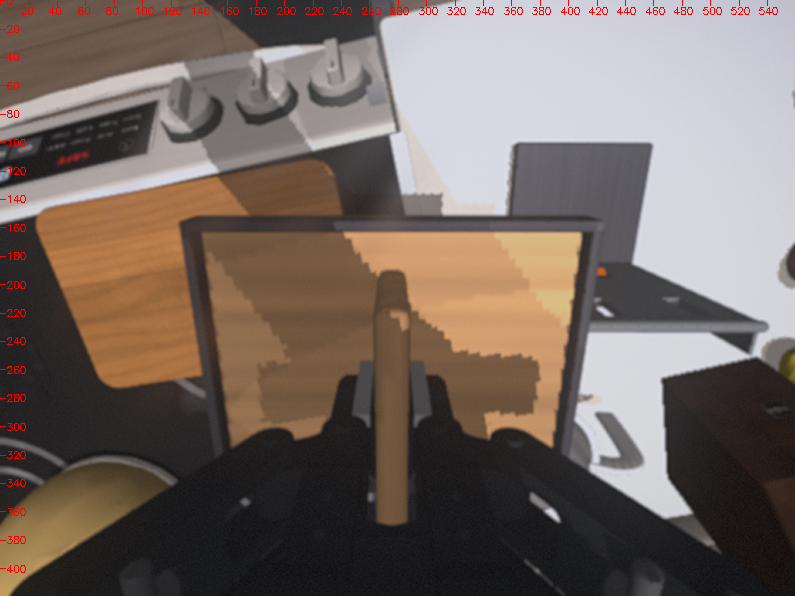

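The wrist view now shows the rack: foot front corners (514,143) and (652,143), panel top edge along y≈322 ending near (757,322), slots at about (603,310) and (671,300). An enlarged crop will give these more exactly.

```bash
python3 - <<'E'
from h import *
c=load("wrist3.npz"); save("w3c",crop(c["color"],350,92,200,150,4))
E
```

```text
(no output)
```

View pics/w3c.png

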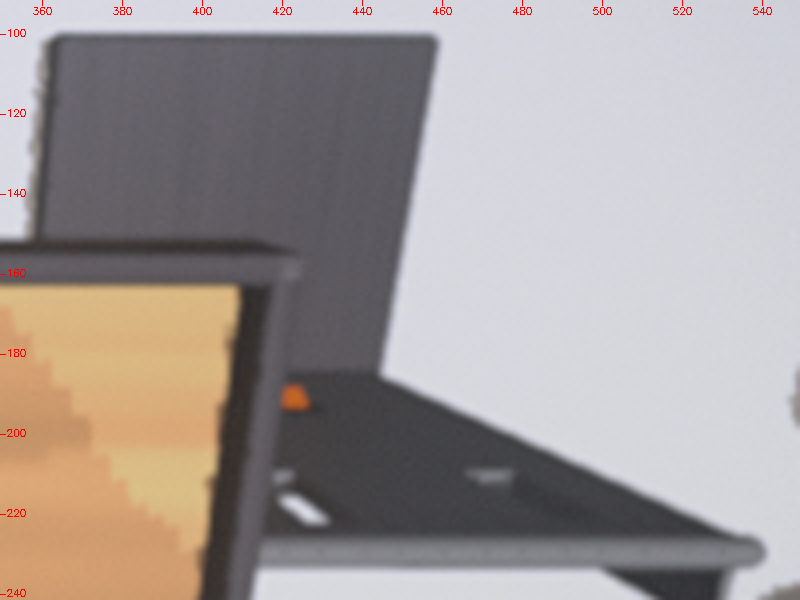

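```bash
python3 - <<'E'
from h import *
c=load("wrist3.npz"); g=lambda x,y,z:onz(c,(350+x/4-.4,92+y/4-.4),z)
fl,fr=g(438,36,12),g(52,36,12); pb,pt=g(381,373,12),g(735,536,184)
tl,tr=g(735,536,184),g(270,540,184)
l0,l1=g(466,470,130),g(516,470,130); r1=g(296,471,130)
for n,v in dict(fl=fl,fr=fr,pb=pb,pt=pt,tr=tr,l0=l0,l1=l1,r1=r1).items(): print(n,v)
yw=lambda a,b:np.degrees(np.arctan2(-(b-a)[0],(b-a)[1]))
print("widths",np.linalg.norm(fl-fr),np.linalg.norm(l1-l0),np.linalg.norm(l1-r1))
print("yaw foot front",yw(fr,fl),"foot side",np.degrees(np.arctan2((pb-fl)[1],(pb-fl)[0])),np.linalg.norm(pb-fl),"top",yw(tr,tl),"slots",yw(r1,l1))
for y in(-11,-12,-13):
  ax=np.array([np.cos(np.radians(y)),np.sin(np.radians(y)),0]); ay=np.array([-ax[1],ax[0],0])
  print(y,"mid est: foot",((fl+fr)/2+115*ax)[:2],"pt",(pt-60*ay)[:2],"pb",(pb-60*ay)[:2],"Lslot",((l0+l1)/2-30*ay)[:2],"Rslot",(r1+23*ay)[:2])
  for n,v in dict(fl=fl,fr=fr,pb=pb,pt=pt,l0=l0,l1=l1,r1=r1).items(): print("   ",n,"along",v@ax,"lat",v@ay)
E
```

```text
fl [410.05 344.25  12.  ]
fr [383.49 217.81  12.  ]
pb [523.12 320.77  12.  ]
pt [517.65 311.69 184.  ]
tr [496.25 207.03 184.  ]
l0 [513.28 282.42 130.  ]
l1 [516.12 295.76 130.  ]
r1 [503.92 237.17 130.  ]
widths 129.20033159162028 13.6448768397437 59.843999350388295
yaw foot front -11.86350647087313 foot side -11.733257984325911 115.47820828071318 top -11.552868448089388 slots -11.76036714301703
-11 mid est: foot [509.66 259.09] pt [506.2 252.8] pb [511.67 261.87] Lslot [508.97 259.64] Rslot [508.31 259.75]
    fl along 336.83325515384365 lat 416.16601722482346
    fr along 334.88614665915236 lat 286.98035837720005
    pb along 452.3020068905006 lat 414.6881944675052
    pt along 448.66551576972273 lat 404.73871405485414
    l0 along 449.95735634078704 lat 375.16411105267275
    l1 along 450.2032530277204 lat 388.80677203911995
    r1 along 449.4090919995128 lat 328.968042385905
-12 mid est: foot [509.26 257.12] pt [505.18 253.  ] pb [510.64 262.08] Lslot [508.46 259.74] Rslot [508.7  259.67]
    fl along 329.5188553396021 lat 421.98118399519285
    fr along 329.82664402304255 lat 292.7812190203099
    pb along 444.99581218948714 lat 422.5187939035525
    pt along 441.533517299922 lat 412.50736332391426
    l0 along 443.3413091092255 lat 382.9598104037163
    l1 along 443.3490710804809 lat 396.60468503573753
    r1 along 443.59936083744316 lat 336.76120908984313
-13 mid est: foot [508.82 255.16] pt [504.15 253.23] pb [509.62 262.3 ] Lslot [507.95 259.86] Rslot [509.1  259.58]
    fl along 322.10408088990323 lat 427.66781120909377
    fr along 324.66667299606087 lat 298.4928956678708
    pb along 437.55406745330936 lat 430.22069002194525
    pt along 434.2670234435205 lat 420.15035885405734
    l0 along 436.59021582016567 lat 390.63885648669583
    l1 along 436.35984071137136 lat 404.2817884032973
    r1 along 437.65450501281884 lat 344.4517950672135
```

```bash
cat > go.py <<'E'
from h import *
from cell import ctrl
import sys
MID=np.array([508.5,259.2,0]); YAW=-11.8
ax=np.array([np.cos(np.radians(YAW)),np.sin(np.radians(YAW)),0]); ay=np.array([-ax[1],ax[0],0])
def tgt(back,up,lat=0): return MID-ax*(55+back)+ay*lat+[0,0,63.3+up]
def rel(s): p=s["tcp_pos"]-tgt(0,0); return dict(back=-p@ax,lat=p@ay,up=p[2],yaw=np.degrees(np.arctan2(Rt(s)[1,2],Rt(s)[0,2]))-90)
if __name__=="__main__":
    s=ctrl.sense(); print(s["time_s"],s["tcp_pos"],rel(s),"F",s["contact_force"],"x tool",Rt(s)[:,0],s["gripper_width"])
    if len(sys.argv)>2: print(delta(s,tgt(*map(float,sys.argv[1:])),down(90+YAW)))
E
python3 go.py 40 200; python3 go.py 40 26
```

```text
9.6 [448.92  84.99 299.1 ] {'back': np.float64(-32.3054389786779), 'lat': np.float64(-182.70801966671726), 'up': np.float64(235.7988400832411), 'yaw': np.float64(-11.967921350178756)} F [ 0.04 -0.67 -2.96] x tool [-0. -0. -1.] 0.10760020543853803
(array([ 3.58,  7.28, 18.25]), array([-0.17, -0.04, -0.1 ]))
9.6 [448.92  84.99 299.1 ] {'back': np.float64(-32.3054389786779), 'lat': np.float64(-182.70801966671726), 'up': np.float64(235.7988400832411), 'yaw': np.float64(-11.967921350178756)} F [ 0.04 -0.67 -2.96] x tool [-0. -0. -1.] 0.10760020543853803
(array([20.98,  7.25, 18.26]), array([-0.17, -0.04, -0.1 ]))
```

Emit:
{"op": "arm_command", "data": {"translation": [[0, 0.81, 2.03], [0, 0.81, 2.03], [0, 0.81, 2.03], [0, 0.81, 2.03], [0, 0.81, 2.03], [0, 0.81, 2.03], [0, 0.81, 2.03], [0, 0.81, 2.03], [0, 0.81, 2.03], [2, 0, 0], [2, 0, 0], [2, 0, 0], [2, 0, 0], [2, 0, 0], [2, 0, 0], [2, 0, 0], [2, 0, 0], [2, 0, 0], [2, 0, 0]], "dr": [[-0.17, 0, 0], [0, 0, 0], [0, 0, 0], [0, 0, 0], [0, 0, 0], [0, 0, 0], [0, 0, 0], [0, 0, 0], [0, 0, 0], [0, 0, 0], [0, 0, 0], [0, 0, 0], [0, 0, 0], [0, 0, 0], [0, 0, 0], [0, 0, 0], [0, 0, 0], [0, 0, 0], [0, 0, 0]], "grip": [0.5, 0.5, 0.5, 0.5, 0.5, 0.5, 0.5, 0.5, 0.5, 0.5, 0.5, 0.5, 0.5, 0.5, 0.5, 0.5, 0.5, 0.5, 0.5]}}

```text
time_s: 11.5
tcp_pos: [415.9, 278.5, 98.9]
tool_rot: [117.3, 90.0, -164.5]
contact_force: [0.5, 0.2, -2.7]
gripper_width: 0.11
```

Emit:
{"op": "arm_command", "data": {"translation": [[0.5, 0, 0], [0.3, 0, 0], [0, 0, 0], [0, 0, 0], [0, 0, 0]], "dr": [[0, 0, 0], [0, 0, 0], [0, 0, 0], [0, 0, 0], [0, 0, 0]], "grip": [0.5, 0.5, 0.5, 0.5, 0.5]}}

```text
time_s: 12.0
tcp_pos: [416.6, 279.3, 92.9]
tool_rot: [-51.9, 89.9, 26.2]
contact_force: [-0.4, -0.1, -2.3]
gripper_width: 0.103
```

```bash
python3 go.py 18 26; python3 - <<'E'
from h import *
from cell import ctrl
o=[]
for n in("scene","side"):
    r=ctrl.read_camera(n);np.savez(n+"4.npz",**r); o.append(r["color"])
save("c4",np.hstack([crop(o[0],230,130,130,130,3),crop(o[1],210,120,130,130,3)]))
E
```

```text
12.0 [416.58 279.27  92.88] {'back': np.float64(39.08603945573211), 'lat': np.float64(0.8500563690263269), 'up': np.float64(29.581437636662287), 'yaw': np.float64(-11.872350904809366)} F [-0.38 -0.1  -2.3 ] x tool [ 0.  0. -1.] 0.10320943039224792
(array([ 0.36, -2.11, -0.08]), array([-0.07,  0.05,  0.07]))
```

View pics/c4.png

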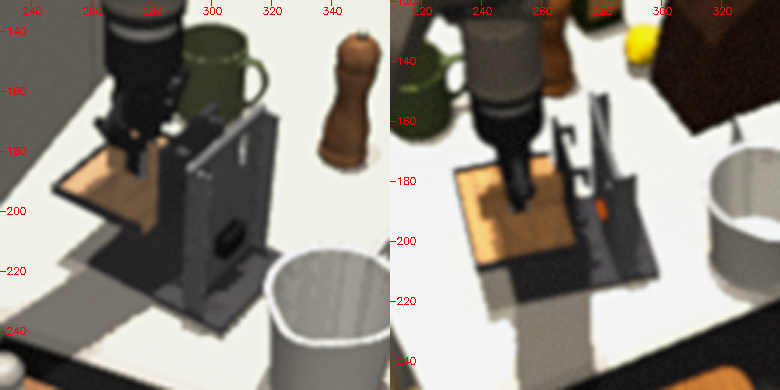

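The shelf hangs level in front of the panel, claws facing the slots, mug and mill clear. Now to insert it in small steps.

Emit:
{"op": "arm_command", "data": {"translation": [[0.36, 0, -0.08], [0, -0.5, 0], [0, -0.5, 0], [0, -0.5, 0], [0, -0.5, 0], [0, -0.3, 0], [0, -0.3, 0], [0, -0.3, 0], [0, -0.3, 0], [0, 0, 0], [0, 0, 0]], "dr": [[0, 0, 0], [0, 0, 0], [0, 0, 0], [0, 0, 0], [0, 0, 0], [0, 0, 0], [0, 0, 0], [0, 0, 0], [0, 0, 0], [0, 0, 0], [0, 0, 0]], "grip": [0.5, 0.5, 0.5, 0.5, 0.5, 0.5, 0.5, 0.5, 0.5, 0.5, 0.5]}}

```text
time_s: 13.2
tcp_pos: [447.2, 271.6, 88.5]
tool_rot: [101.4, 90.0, 179.5]
contact_force: [0.2, 0.6, -2.3]
gripper_width: 0.114
```

```bash
python3 go.py 2 26
```

```text
13.2 [447.16 271.64  88.47] {'back': np.float64(7.590803845419604), 'lat': np.float64(-0.37124230527148216), 'up': np.float64(25.173745597401563), 'yaw': np.float64(-11.866699199006035)} F [ 0.24  0.63 -2.34] x tool [-0.  0. -1.] 0.11426962161667188
(array([-0.08, -0.56,  0.04]), array([-0.07, -0.  , -0.01]))
```

Emit:
{"op": "arm_command", "data": {"translation": [[0, -0.2, 0], [0, -0.2, 0], [0, -0.15, 0], [0, -0.15, 0], [0, 0, 0], [0, 0, 0]], "dr": [[0, 0, 0], [0, 0, 0], [0, 0, 0], [0, 0, 0], [0, 0, 0], [0, 0, 0]], "grip": [0.5, 0.5, 0.5, 0.5, 0.5, 0.5]}}

```text
time_s: 13.8
tcp_pos: [451.9, 270.8, 88.3]
tool_rot: [104.1, 89.8, -177.7]
contact_force: [-6.7, 0.8, 1.1]
gripper_width: 0.11
```

```bash
python3 go.py 0 26
```

```text
13.8 [451.92 270.84  88.34] {'back': np.float64(2.7681877407379796), 'lat': np.float64(-0.18050602199235805), 'up': np.float64(25.043057978161215), 'yaw': np.float64(-11.811090315208332)} F [-6.71  0.78  1.06] x tool [-0. -0. -1.] 0.11017686354510715
(array([-0.1 , -0.28,  0.02]), array([-0.01, -0.04, -0.16]))
```

Emit:
{"op": "arm_command", "data": {"translation": [[0, -0.1, 0], [0, 0, 0], [0, 0, 0]], "dr": [[0, 0, 0], [0, 0, 0], [0, 0, 0]], "grip": [0.5, 0.5, 0.5]}}

```text
time_s: 14.1
tcp_pos: [451.9, 270.8, 88.3]
tool_rot: [106.5, 89.8, -175.3]
contact_force: [-10.1, 2.7, 1.9]
gripper_width: 0.11
```

Emit:
{"op": "arm_command", "data": {"translation": [[0.2, 0, 0], [0.2, 0, 0], [0.2, 0, 0], [0, 0, 0]], "dr": [[0, 0, 0], [0, 0, 0], [0, 0, 0], [0, 0, 0]], "grip": [0.5, 0.5, 0.5, 0.5]}}

```text
time_s: 14.5
tcp_pos: [451.9, 271.0, 82.1]
tool_rot: [102.2, 89.8, -179.6]
contact_force: [-9.1, 1.9, -0.3]
gripper_width: 0.111
```

```bash
python3 go.py 0 16
```

```text
14.5 [451.9  270.99  82.11] {'back': np.float64(2.809968231266582), 'lat': np.float64(-0.03322300832086074), 'up': np.float64(18.814940172847855), 'yaw': np.float64(-11.766657846728009)} F [-9.06  1.88 -0.32] x tool [-0. -0. -1.] 0.11120685047497057
(array([ 0.28, -0.28,  0.  ]), array([ 0.03, -0.05, -0.24]))
```

Emit:
{"op": "arm_command", "data": {"translation": [[0.2, 0, 0], [0.2, 0, 0], [0.2, 0, 0], [0.2, 0, 0], [0, 0, 0], [0, 0, 0]], "dr": [[0, 0, 0], [0, 0, 0], [0, 0, 0], [0, 0, 0], [0, 0, 0], [0, 0, 0]], "grip": [0.5, 0.5, 0.5, 0.5, 0.5, 0.5]}}

```text
time_s: 15.1
tcp_pos: [451.9, 271.3, 74.6]
tool_rot: [98.1, 89.8, 176.4]
contact_force: [-10.9, 2.2, 3.6]
gripper_width: 0.109
```

```bash
python3 go.py 0 0
```

```text
15.1 [451.88 271.33  74.58] {'back': np.float64(2.9088114043653426), 'lat': np.float64(0.2988636958081732), 'up': np.float64(11.276949345031909), 'yaw': np.float64(-11.733931838271857)} F [-10.9    2.17   3.65] x tool [-0.  0. -1.] 0.10865253202964813
(array([ 1.13, -0.3 , -0.03]), array([ 0.07, -0.03, -0.22]))
```

Emit:
{"op": "arm_command", "data": {"translation": [[0.2, 0, 0], [0.2, 0, 0], [0.2, 0, 0], [0.2, 0, 0], [0.2, 0, 0], [0, 0, 0], [0, 0, 0]], "dr": [[0, 0, 0], [0, 0, 0], [0, 0, 0], [0, 0, 0], [0, 0, 0], [0, 0, 0], [0, 0, 0]], "grip": [0.5, 0.5, 0.5, 0.5, 0.5, 0.5, 0.5]}}

```text
time_s: 15.8
tcp_pos: [451.7, 270.8, 63.4]
tool_rot: [99.7, 89.7, 177.9]
contact_force: [-7.3, 4.0, -7.4]
gripper_width: 0.111
```

```bash
python3 go.py 0 0
```

```text
15.8 [451.7  270.83  63.4 ] {'back': np.float64(2.976479967882983), 'lat': np.float64(-0.23044071318886258), 'up': np.float64(0.09930046842354301), 'yaw': np.float64(-11.748682285920566)} F [-7.3   4.02 -7.36] x tool [-0.  0. -1.] 0.11119738128797255
(array([ 0.01, -0.3 ,  0.02]), array([ 0.05, -0.05, -0.28]))
```

Emit:
{"op": "arm_command", "data": {"translation": [[0.15, 0, 0], [0.15, 0, 0], [0, 0, 0], [0, 0, 0]], "dr": [[0, 0, 0], [0, 0, 0], [0, 0, 0], [0, 0, 0]], "grip": [0.5, 0.5, 0.5, 0.5]}}

```text
time_s: 16.2
tcp_pos: [452.0, 270.9, 62.5]
tool_rot: [120.8, 89.8, -160.9]
contact_force: [-14.0, -2.3, 16.5]
gripper_width: 0.111
```

```bash
python3 go.py 0 0
```

```text
16.2 [451.96 270.92  62.52] {'back': np.float64(2.7387588631267556), 'lat': np.float64(-0.0852365179379571), 'up': np.float64(-0.7768809990416798), 'yaw': np.float64(-11.756925655801709)} F [-13.96  -2.26  16.52] x tool [-0. -0. -1.] 0.11139719068024002
(array([-0.08, -0.27,  0.01]), array([ 0.04, -0.1 , -0.17]))
```

Emit:
{"op": "arm_command", "data": {"translation": [[-0.15, 0.1, 0], [-0.15, 0.1, 0], [-0.15, 0, 0], [0, 0, 0], [0, 0, 0]], "dr": [[0, 0, 0], [0, 0, 0], [0, 0, 0], [0, 0, 0], [0, 0, 0]], "grip": [0.5, 0.5, 0.5, 0.5, 0.5]}}

```text
time_s: 16.7
tcp_pos: [450.9, 270.4, 64.4]
tool_rot: [104.3, 89.8, -177.5]
contact_force: [-3.3, 4.8, -15.3]
gripper_width: 0.106
```

```bash
python3 go.py 0 0
```

```text
16.7 [450.94 270.38  64.42] {'back': np.float64(3.6285714311025425), 'lat': np.float64(-0.8236443658347816), 'up': np.float64(1.1195792438036847), 'yaw': np.float64(-11.813840286606094)} F [ -3.26   4.79 -15.26] x tool [-0. -0. -1.] 0.10647698349190036
(array([ 0.11, -0.36,  0.08]), array([-0.01, -0.06, -0.23]))
```

It holds against a 15 N upward pull, so it is locked. I'll seat it again lightly, release and rise.

Emit:
{"op": "arm_command", "data": {"translation": [[0.2, 0, 0], [0.15, 0, 0], [0, 0, 0], [0, 0, 0], [0, 0, 0], [0, 0, 0], [0, 0, 0], [0, 0, 0], [0, 0, 0], [0, 0, 0]], "dr": [[0, 0, 0], [0, 0, 0], [0, 0, 0], [0, 0, 0], [0, 0, 0], [0, 0, 0], [0, 0, 0], [0, 0, 0], [0, 0, 0], [0, 0, 0]], "grip": [0.5, 0.5, 1.5, 3, 4, 4, 4, 4, 4, 4]}}

```text
time_s: 17.7
tcp_pos: [453.1, 270.4, 62.5]
tool_rot: [-88.7, 90.0, -10.5]
contact_force: [0.1, -0.3, -0.7]
gripper_width: 0.469
```

```bash
python3 go.py 0 0
```

```text
17.7 [453.11 270.38  62.49] {'back': np.float64(1.504259190177082), 'lat': np.float64(-0.38129094836163274), 'up': np.float64(-0.8119262761969068), 'yaw': np.float64(-11.863454693786466)} F [ 0.06 -0.3  -0.71] x tool [ 0. -0. -1.] 0.46859381443343295
(array([-0.08, -0.15,  0.04]), array([-0.06,  0.  ,  0.  ]))
```

Emit:
{"op": "arm_command", "data": {"translation": [[-1, 0, 0], [-1, 0, 0], [-2, 0, 0], [-3, 0, 0], [-3, 0, 0], [-3, 0, 0], [-3, 0, 0], [-3, 0, 0], [-2, 0, 0], [-1, 0, 0], [0, 0, 0]], "dr": [[0, 0, 0], [0, 0, 0], [0, 0, 0], [0, 0, 0], [0, 0, 0], [0, 0, 0], [0, 0, 0], [0, 0, 0], [0, 0, 0], [0, 0, 0], [0, 0, 0]], "grip": [4, 4, 4, 4, 4, 4, 4, 5, 6, 7, 8.5]}}

```text
time_s: 18.8
tcp_pos: [453.5, 270.9, 284.1]
tool_rot: [-55.9, 89.8, 22.2]
contact_force: [-0.6, -0.8, -0.5]
gripper_width: 0.963
```

```bash
python3 - <<'E'
from h import *
from cell import ctrl
s=ctrl.sense();print(s["time_s"],s["tcp_pos"],s["joints"],s["contact_force"])
print(delta(s,[425,-22,s["tcp_pos"][2]],down(-8)))
r=ctrl.read_camera("wrist");np.savez("wrist5.npz",**r)
a=ctrl.read_camera("scene");np.savez("scene5.npz",**a)
save("w5",np.hstack([crop(r["color"],130,90,300,300,1.35),crop(a["color"],240,140,120,120,3.3)[:396]])[:396] if 0 else np.hstack([cv2.resize(r["color"],(533,400)),crop(a["color"],240,140,66*2//2+14,121,3.305)[:400,:264]]))
E
```

```text
18.8 [453.5  270.9  284.11] [  3.9   16.76 -49.81 103.05  13.98  66.43  27.8 ] [-0.59 -0.76 -0.55]
(array([ -0.04,  -3.23, -29.25]), array([86.13,  0.18,  0.04]))
```

View pics/w5.png

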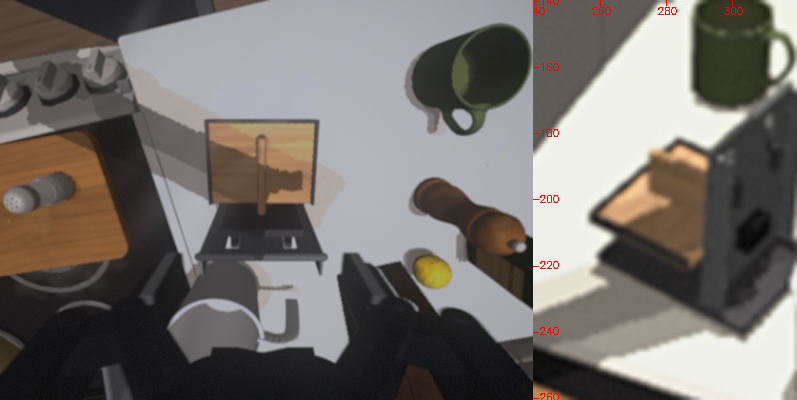

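Emit:
{"op": "arm_command", "data": {"translation": [[0, -0.27, -2.44], [0, -0.27, -2.44], [0, -0.27, -2.44], [0, -0.27, -2.44], [0, -0.27, -2.44], [0, -0.27, -2.44], [0, -0.27, -2.44], [0, -0.27, -2.44], [0, -0.27, -2.44], [0, -0.27, -2.44], [0, -0.27, -2.44], [0, -0.27, -2.44], [0, 0, 0]], "dr": [[0, 0, 0], [0, 0, 0], [0, 0, 0], [0, 0, 0], [0, 0, 0], [0, 0, 0], [0, 0, 0], [0, 0, 0], [0, 0, 0], [0, 0, 0], [0, 0, 0], [0, 0, 0], [0, 0, 0]], "grip": [8.5, 8.5, 8.5, 8.5, 8.5, 8.5, 8.5, 8.5, 8.5, 8.5, 8.5, 8.5, 8.5]}}

```text
time_s: 20.2
tcp_pos: [423.3, -26.2, 280.9]
tool_rot: [111.8, 89.8, -170.4]
contact_force: [0.1, 0.2, 0.3]
gripper_width: 0.994
```

Emit:
{"op": "arm_command", "data": {"translation": [[0, 0, 0], [0, 0, 0], [0, 0, 0], [0, 0, 0], [0, 0, 0], [0, 0, 0], [0, 0, 0], [0, 0, 0], [0, 0, 0], [0, 0, 0], [0, 0, 0], [0, 0, 0], [0, 0, 0]], "dr": [[7.2, 0, 0], [7.2, 0, 0], [7.2, 0, 0], [7.2, 0, 0], [7.2, 0, 0], [7.2, 0, 0], [7.2, 0, 0], [7.2, 0, 0], [7.2, 0, 0], [7.2, 0, 0], [7.2, 0, 0], [7.2, 0, 0], [0, 0, 0]], "grip": [8.5, 8.5, 8.5, 8.5, 8.5, 8.5, 8.5, 8.5, 8.5, 8.5, 8.5, 8.5, 8.5]}}

```text
time_s: 21.5
tcp_pos: [424.1, -22.1, 281.6]
tool_rot: [172.4, 89.9, 164.1]
contact_force: [0.1, 0.0, 0.6]
gripper_width: 0.994
```

```bash
python3 - <<'E'
from h import *
from cell import ctrl
s=ctrl.sense();print(s["time_s"],s["tcp_pos"],s["joints"],s["contact_force"]);print(Rt(s))
print(delta(s,[423,-22,50],down(-8)))
r=ctrl.read_camera("wrist");np.savez("wrist6.npz",**r)
save("w6",crop(r["color"],0,0,560,420,1.42))
E
```

```text
21.5 [424.08 -22.12 281.57] [ 31.11   2.62 -36.93 115.51   1.73  62.51 -14.86] [0.13 0.01 0.56]
[[-0.    0.14  0.99]
 [ 0.    0.99 -0.14]
 [-1.    0.   -0.  ]]
(array([23.16, -0.01, -0.07]), array([-0.27, -0.11, -0.01]))
```

View pics/w6.png

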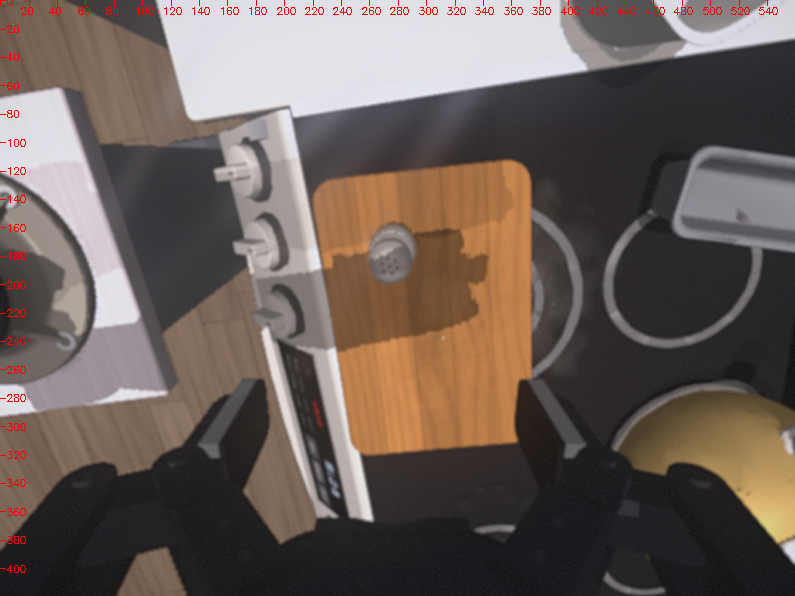

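The cap is at about (391,261) in the crop, centred between the fingers left to right.

```bash
python3 - <<'E'
from h import *
from cell import ctrl
c=load("wrist6.npz"); q=lambda x,y:(x/1.42-.3,y/1.42-.3)
print(onz(c,q(391,260),111),onz(c,q(393,240),66))
s=ctrl.sense();P=onz(c,q(391,260),111);print(delta(s,[P[0],P[1],50],down(-8)))
E
```

```text
[424.05 -15.43 111.  ] [426.52  -9.21  66.  ]
(array([23.17,  0.67, -0.07]), array([-0.06, -0.09, -0.01]))
```

Emit:
{"op": "arm_command", "data": {"translation": [[0, 0.4, -0.1], [2, 0, 0], [2, 0, 0], [2, 0, 0], [2, 0, 0], [2, 0, 0], [2, 0, 0], [2, 0, 0], [2, 0, 0], [2, 0, 0], [2, 0, 0], [1, 0, 0], [1, 0, 0], [1.1, 0, 0], [0, 0, 0], [0, 0, 0]], "dr": [[0, 0, 0], [0, 0, 0], [0, 0, 0], [0, 0, 0], [0, 0, 0], [0, 0, 0], [0, 0, 0], [0, 0, 0], [0, 0, 0], [0, 0, 0], [0, 0, 0], [0, 0, 0], [0, 0, 0], [0, 0, 0], [0, 0, 0], [0, 0, 0]], "grip": [8.5, 8.5, 8.5, 8.5, 8.5, 8.5, 8.5, 8.5, 8.5, 8.5, 8.5, 8.5, 8.5, 8.5, 8.5, 8.5]}}

```text
time_s: 23.15
tcp_pos: [424.3, -18.6, 51.6]
tool_rot: [26.6, 90.0, 18.4]
contact_force: [0.2, 0.2, 0.5]
gripper_width: 0.991
```

```bash
python3 - <<'E'
from h import *
from cell import ctrl
s=ctrl.sense();print(s["time_s"],s["tcp_pos"],s["joints"],s["contact_force"]);print(Rt(s))
E
```

```text
23.15 [424.34 -18.61  51.62] [ 20.53  23.73 -30.85 128.71  22.51  32.63 -35.62] [0.24 0.16 0.47]
[[ 0.    0.14  0.99]
 [ 0.    0.99 -0.14]
 [-1.    0.    0.  ]]
```

Reached. Close on the shaker.

Emit:
{"op": "arm_command", "data": {"translation": [[0, 0, 0], [0, 0, 0], [0, 0, 0], [0, 0, 0], [0, 0, 0], [0, 0, 0], [0, 0, 0], [0, 0, 0], [0, 0, 0], [0, 0, 0], [0, 0, 0], [0, 0, 0]], "dr": [[0, 0, 0], [0, 0, 0], [0, 0, 0], [0, 0, 0], [0, 0, 0], [0, 0, 0], [0, 0, 0], [0, 0, 0], [0, 0, 0], [0, 0, 0], [0, 0, 0], [0, 0, 0]], "grip": [7.5, 6.5, 5.5, 5, 4.5, 4, 3.5, 3.5, 3.5, 3.5, 3.5, 3.5], "squeeze": 30}}

```text
time_s: 24.35
tcp_pos: [424.3, -18.7, 51.9]
tool_rot: [-49.8, 90.0, -58.1]
contact_force: [-2.5, 0.5, 7.5]
gripper_width: 0.458
```

Emit:
{"op": "arm_command", "data": {"translation": [[-0.5, 0, 0], [-1, 0, 0], [-2, 0, 0], [-2, 0, 0], [-2, 0, 0], [-2, 0, 0], [-2, 0, 0], [-2, 0, 0], [-2, 0, 0], [-2, 0, 0], [-2, 0, 0], [-1, 0, 0], [0, 0, 0]], "dr": [[0, 0, 0], [0, 0, 0], [0, 0, 0], [0, 0, 0], [0, 0, 0], [0, 0, 0], [0, 0, 0], [0, 0, 0], [0, 0, 0], [0, 0, 0], [0, 0, 0], [0, 0, 0], [0, 0, 0]], "grip": [3.5, 3.5, 3.5, 3.5, 3.5, 3.5, 3.5, 3.5, 3.5, 3.5, 3.5, 3.5, 3.5]}}

```text
time_s: 25.65
tcp_pos: [424.8, -18.7, 257.9]
tool_rot: [-4.2, 89.8, -12.5]
contact_force: [0.4, -0.1, -1.2]
gripper_width: 0.46
```

```bash
python3 - <<'E'
from h import *
from cell import ctrl
from go import MID,ax,ay,YAW
s=ctrl.sense();print(s["time_s"],s["tcp_pos"],s["gripper_width"],s["contact_force"])
r=ctrl.read_camera("wrist");np.savez("wrist7.npz",**r)
save("w7",crop(r["color"],160,120,240,280,2.1))
# bays: tray front corners seen in wrist5 (z 64), check
c=load("wrist5.npz"); k=560/533
P=[onz(c,(x*k-.3,y*k-.3),64) for x,y in((319,120),(205,120))]; m=sum(P)/2-MID
print("tray front mid in rack frame",m@ax,m@ay, np.linalg.norm(P[0]-P[1]))
for n,y in(("L",36),("R",-36)): print(n,MID-61*ax+y*ay)
E
```

```text
25.65 [424.85 -18.65 257.86] 0.45987375874078623 [ 0.39 -0.13 -1.19]
tray front mid in rack frame -117.533279938493 0.3117830486654407 137.9657081329059
L [456.15 306.91   0.  ]
R [441.43 236.44   0.  ]
```

View pics/w7.png

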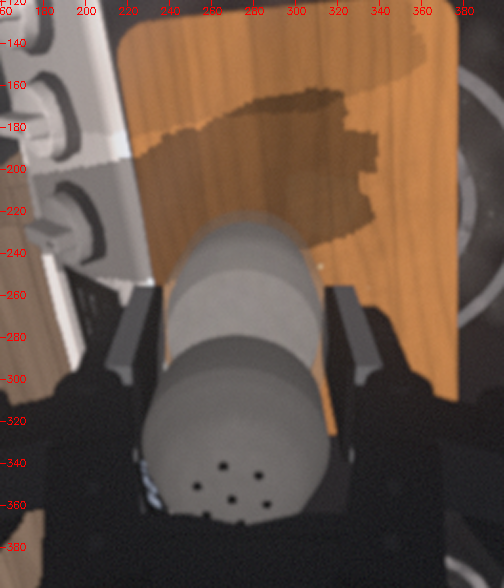

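The shaker is lifted upright between the pads, the cap's hole ring centred near crop (234,490). I'll work out its offset in the hand and the move to the right bay.

```bash
python3 - <<'E'
from h import *
from cell import ctrl
from go import MID,ax,ay,YAW
s=ctrl.sense();R=Rt(s);c=load("wrist7.npz")
z=111-51.9+s["tcp_pos"][2]
for x,y in((234,490),(236,500)):
  P=onz(c,(160+x/2.1-.3,120+y/2.1-.3),z); print("cap in tool",R.T@(P-s["tcp_pos"]))
B=MID-61*ax-36*ay; z0=56+(51.9-21)  # floor at 56
for up in(170,0): print(up,delta(s,[B[0],B[1],z0+up],down(YAW)))
E
```

```text
cap in tool [-59.1   -0.15  -1.26]
cap in tool [-59.1   -2.25  -0.93]
170 (array([-0.03, 25.5 , -1.97]), array([3.52, 0.06, 0.01]))
0 (array([16.97, 25.51, -1.99]), array([3.52, 0.06, 0.01]))
```

Emit:
{"op": "arm_command", "data": {"translation": [[0, 1.2, -0.1], [0, 2.4, -0.2], [0, 2.4, -0.2], [0, 2.4, -0.2], [0, 2.4, -0.2], [0, 2.4, -0.2], [0, 2.4, -0.2], [0, 2.4, -0.2], [0, 2.4, -0.2], [0, 2.4, -0.2], [0, 1.5, -0.1], [0, 1.2, 0], [0, 0, 0], [0, 0, 0]], "dr": [[0, 0, 0], [0, 0, 0], [0, 0, 0], [0, 0, 0], [0, 0, 0], [0, 0, 0], [0, 0, 0], [0, 0, 0], [0, 0, 0], [0, 0, 0], [0, 0, 0], [0, 0, 0], [3.5, 0, 0], [0, 0, 0]], "grip": [3.5, 3.5, 3.5, 3.5, 3.5, 3.5, 3.5, 3.5, 3.5, 3.5, 3.5, 3.5, 3.5, 3.5]}}

```text
time_s: 27.1
tcp_pos: [440.7, 236.4, 255.6]
tool_rot: [-148.0, 89.9, -159.8]
contact_force: [-0.2, -0.9, -1.4]
gripper_width: 0.459
```

```bash
cat > bay.py <<'E'
from h import *
from cell import ctrl
from go import MID,ax,ay,YAW
s=ctrl.sense();B=MID-61*ax-36*ay
print(s["time_s"],s["tcp_pos"],s["contact_force"],s["gripper_width"],delta(s,[B[0],B[1],56+30.9],down(YAW)))
E
python3 bay.py
```

```text
27.1 [440.67 236.37 255.55] [-0.19 -0.89 -1.37] 0.45879661561932894 (array([16.87,  0.04,  0.1 ]), array([ 0.03, -0.09,  0.05]))
```

Emit:
{"op": "arm_command", "data": {"translation": [[1, 0, 0.1], [2, 0, 0], [2, 0, 0], [2, 0, 0], [2, 0, 0], [2, 0, 0], [2, 0, 0], [1, 0, 0], [1, 0, 0], [0.7, 0, 0], [0.5, 0, 0], [0, 0, 0], [0, 0, 0]], "dr": [[0, 0, 0], [0, 0, 0], [0, 0, 0], [0, 0, 0], [0, 0, 0], [0, 0, 0], [0, 0, 0], [0, 0, 0], [0, 0, 0], [0, 0, 0], [0, 0, 0], [0, 0, 0], [0, 0, 0]], "grip": [3.5, 3.5, 3.5, 3.5, 3.5, 3.5, 3.5, 3.5, 3.5, 3.5, 3.5, 3.5, 3.5]}}

```text
time_s: 28.4
tcp_pos: [437.8, 238.1, 94.1]
tool_rot: [-172.2, 89.7, 176.3]
contact_force: [-14.7, 3.5, 2.1]
gripper_width: 0.459
```

```bash
python3 bay.py
```

```text
28.4 [437.83 238.06  94.14] [-14.69   3.54   2.11] 0.45892992629865215 (array([ 0.72, -0.09,  0.39]), array([ 0.3 , -0.27,  0.04]))
```

Contact of about 15 N backwards: the rear finger touches the back plate. I'll shift about 18 mm forward within the bay.

Emit:
{"op": "arm_command", "data": {"translation": [[0, 0, -0.6], [0, 0, -0.6], [0, 0, -0.6], [0, 0, 0], [0, 0, 0]], "dr": [[0, 0, 0], [0, 0, 0], [0, 0, 0], [0, 0, 0], [0, 0, 0]], "grip": [3.5, 3.5, 3.5, 3.5, 3.5]}}

```text
time_s: 28.9
tcp_pos: [424.7, 239.9, 94.6]
tool_rot: [10.8, 90.0, -1.0]
contact_force: [-0.1, -0.5, -1.8]
gripper_width: 0.458
```

```bash
python3 bay.py
```

```text
28.9 [424.72 239.86  94.64] [-0.05 -0.45 -1.77] 0.45771382332554766 (array([0.78, 0.01, 1.71]), array([ 0.02,  0.03, -0.01]))
```

Emit:
{"op": "arm_command", "data": {"translation": [[0.3, 0, 0], [0.2, 0, 0], [0.15, 0, 0], [0.1, 0, 0], [0.1, 0, 0], [0, 0, 0], [0, 0, 0]], "dr": [[0, 0, 0], [0, 0, 0], [0, 0, 0], [0, 0, 0], [0, 0, 0], [0, 0, 0], [0, 0, 0]], "grip": [3.5, 3.5, 3.5, 3.5, 3.5, 3.5, 3.5]}}

```text
time_s: 29.6
tcp_pos: [424.4, 240.0, 86.0]
tool_rot: [-151.2, 90.0, -162.9]
contact_force: [-0.5, 0.7, -1.0]
gripper_width: 0.456
```

```bash
python3 bay.py
```

```text
29.6 [424.42 239.98  85.98] [-0.53  0.72 -0.99] 0.4561439283750529 (array([-0.09, -0.  ,  1.74]), array([ 0.03, -0.  ,  0.  ]))
```

Emit:
{"op": "arm_command", "data": {"translation": [[0.1, 0, 0], [0.1, 0, 0], [0, 0, 0], [0, 0, 0]], "dr": [[0, 0, 0], [0, 0, 0], [0, 0, 0], [0, 0, 0]], "grip": [3.5, 3.5, 3.5, 3.5]}}

```text
time_s: 30.0
tcp_pos: [424.5, 240.0, 84.1]
tool_rot: [16.8, 90.0, 5.0]
contact_force: [-0.1, -1.2, 2.1]
gripper_width: 0.458
```

```bash
python3 bay.py
```

```text
30.0 [424.51 240.04  84.14] [-0.1  -1.17  2.09] 0.45826034303372964 (array([-0.28, -0.01,  1.73]), array([ 0.04,  0.02, -0.  ]))
```

Touchdown. Open gently and rise.

Emit:
{"op": "arm_command", "data": {"translation": [[0, 0, 0], [0, 0, 0], [0, 0, 0], [0, 0, 0], [0, 0, 0], [0, 0, 0], [0, 0, 0], [0, 0, 0]], "dr": [[0, 0, 0], [0, 0, 0], [0, 0, 0], [0, 0, 0], [0, 0, 0], [0, 0, 0], [0, 0, 0], [0, 0, 0]], "grip": [4.0, 4.2, 4.5, 5, 5.5, 5.8, 5.8, 5.8]}}

```text
time_s: 30.8
tcp_pos: [424.4, 240.0, 84.0]
tool_rot: [1.9, 90.0, -9.8]
contact_force: [0.4, -0.4, 0.2]
gripper_width: 0.68
```

```bash
python3 bay.py
```

```text
30.8 [424.43 239.98  84.01] [ 0.44 -0.45  0.23] 0.6800220139703728 (array([-0.29, -0.  ,  1.74]), array([ 0.03,  0.  , -0.  ]))
```

Emit:
{"op": "arm_command", "data": {"translation": [[-0.5, 0, 0], [-1, 0, 0], [-1, 0, 0], [-2, 0, 0], [-2, 0, 0], [-2, 0, 0], [-2, 0, 0], [-2, 0, 0], [-2, 0, 0], [-2, 0, 0], [-2, 0, 0], [-1, 0, 0], [0, 0, 0], [0, 0, 0], [0, 0, 0]], "dr": [[0, 0, 0], [0, 0, 0], [0, 0, 0], [0, 0, 0], [0, 0, 0], [0, 0, 0], [0, 0, 0], [0, 0, 0], [0, 0, 0], [0, 0, 0], [0, 0, 0], [0, 0, 0], [0, 0, 0], [0, 0, 0], [0, 0, 0]], "grip": [5.8, 5.8, 5.8, 5.8, 5.8, 5.8, 5.8, 5.8, 5.8, 5.8, 5.8, 5.8, 5.8, 5.8, 5.8]}}

```text
time_s: 32.3
tcp_pos: [423.9, 239.5, 278.0]
tool_rot: [-140.4, 89.9, -152.2]
contact_force: [-0.0, -0.4, 0.5]
gripper_width: 0.677
```

```bash
python3 - <<'E'
from h import *
from cell import ctrl
s=ctrl.sense();print(s["time_s"],s["tcp_pos"],s["contact_force"])
r=ctrl.read_camera("wrist");a=ctrl.read_camera("scene");b=ctrl.read_camera("side")
W=cv2.resize(r["color"],(800,600))[60:360]
save("fin",np.vstack([W,np.hstack([crop(a["color"],230,125,134,100,2.985)[:298,:400],crop(b["color"],195,120,134,100,2.985)[:298,:400]])]))
E
```

```text
32.3 [423.9  239.53 278.04] [-0.03 -0.41  0.49]
```

View pics/fin.png

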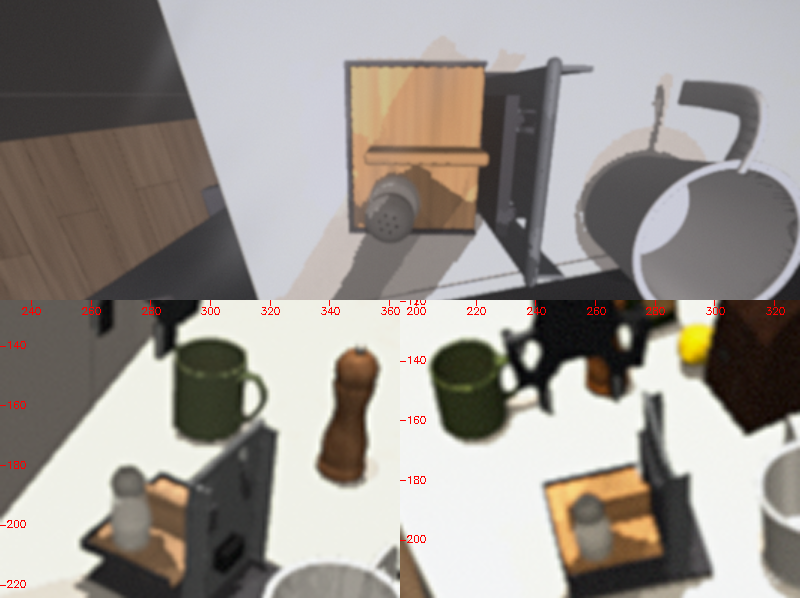

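The shaker stands upright in the right bay and the shelf is on the panel; mug and mill unmoved. One numerical check that the shelf has not sagged or tilted.

```bash
python3 - <<'E'
from h import *
from cell import ctrl
from go import MID,ax,ay
c=ctrl.read_camera("wrist"); f=560/800
for n,x,y,z in(("FL",346,62,64),("FR",349,232,64),("finF",366,157,101),("finR",489,160,101),("plate top R",505,228,142),("plate top L",515,95,142)):
    m=onz(c,(x*f-.3,(y+60)*f-.3),z)-MID; print(n,m@ax,m@ay)
a=ctrl.read_camera("scene");o=load("scene0.npz")
for n,(x,y,w,h) in dict(mug=(288,138,32,30),mill=(336,140,22,45)).items():
    print(n,np.abs(a["color"][y:y+h,x:x+w].astype(int)-o["color"][y:y+h,x:x+w]).mean())
P=[onz(load("wrist5.npz"),(x*560/533-.3,y*560/533-.3),101) for x,y in((261,136),(262,213))]
print("fin before shaker",[((p-MID)@ax,(p-MID)@ay) for p in P])
E
```

```text
FL -115.79325665061246 68.85431638823081
FR -117.8116867952022 -67.0248232770299
finF -99.538892432646 1.8306396233715947
finR -9.638221920241142 -0.28059586268943243
plate top R -4.667217407397318 -39.83312032441659
plate top L -5.279565452075553 44.88059691306316
mug 2.239236111111111
mill 3.8734006734006736
fin before shaker [(np.float64(-102.41556612993897), np.float64(-0.8628873792310432)), (np.float64(-11.322494355487631), np.float64(0.040568806192874084))]
```

```bash
python3 -c "
from cell import ctrl
print(ctrl.finish_job(), ctrl.sense()['time_s'])"
```

```text
the job is handed in; nothing more can be done
the job is handed in; nothing more can be done
```

The spice shelf is hung on the rack and locked, and the salt shaker stands upright in its right bay. I handed the job in at about 32.5 s of the 67 s allowed.

- **Shelf:** The claws passed both slots, and pressing down brought the shelf to a firm stop at home height, with 16.5 N at the end. It held against a 15 N upward pull, so the catch is in. I tested this only by pulling and did not see the catch itself.
- **Shaker:** On the way down something on the gripper, probably the rear finger, touched the shelf's back plate with about 15 N. I moved the shaker about 17 mm forward of the bay's centre and set it down there. It landed about 3 mm lower than calculated.
- **Last checks:** The shelf's measured edges match the home position to within about 2 to 3 mm after the shaker was placed. The mug and pepper mill look the same as in the first picture. The gripper is clear, about 0.2 m above the shelf.

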